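# Present a label plate at the end of the ledge

### The arm

A 6-joint arm with a two-finger parallel gripper is mounted at the origin on a cart in front of the work surface, level with it; the furniture and walls round the work are solid. World frame = base frame: x ahead of the robot, y to its left, z up, the work surface at z = 0. Lengths are in m, angles in degrees, forces in N, time in s.
With the tool pointing down it reaches from about 0.4 to 0.825 m from the base axis. Payload 7 kg.
Tool frame: the origin (TCP) lies at the very end of the fingers, on their centre line; the grasp point (between the pads) lies 19 mm behind it (r.hold_point_z is the distance from the TCP to the grasp point, in m); x points along the fingers, y is the direction in which the jaws open and shut, and the axes are right-handed (so a half turn about x gives the same grasp; the last joint's range is limited). The gripper opens to 88 mm and grips with 3 to 60 N. Pads are 19 mm wide; open, the fingers measure 130 mm over their backs; the gripper's body (78 mm by 193 mm) begins 47 mm behind the grasp point.
Start: joints at [16.507, 20.546, 0.682, 0, -70.136, -16.507], TCP at [0.675, -0, 0.227] pointing down, gripper open.
Joint ranges: [-176.03, 176.03], [-82.01, 121.73], [-58.28, 71.71], [-173.87, 95.51], [-174.79, -0.11], [-173.66, 173.66]. Speed limits (degrees/s): [136.94, 136.94, 172.46, 180, 180, 180].

### API

Orientations are given as [roll, pitch, yaw] about the fixed x, y, z axes, in that order (R = Rz(yaw) Ry(pitch) Rx(roll)).
In Python, from plant import r gives the robot as it stands. The module is installed in compiled form; this text tells all that it offers.
- The arm moves only by the shell command python3 -m creep 'ROWS' [FORCE]. ROWS is JSON, a list of rows, each a list of 7 numbers: the turn, a rotation vector about the tool's x, y, z in rad, then the shift along the tool's x, y, z in cm, then the opening in per cent of the stroke, from 0 (shut) to 100 (fully open). In form: [[rx, ry, rz, x, y, z, fingers], ...]. A call has 1 to 8 rows; each row shifts and turns the commanded pose from where the row before left it, along the tool's axes as they then stand; what a row does not reach is not made up. A row lasts 1/10 s, in which the tool goes at most 50 mm and 8.59 degrees, less where a joint would pass 70% of its speed; a pose out of reach is approached as far as the arm can. A call is refused whole if a number of a shift passes 5 or a number of a turn 0.15, either way. A call with a gripper value outside its range is refused whole. The fingers move at their own pace and stop on an object; FORCE is the grip in N (left out, the last holds). Time passes only in rows, so rows that do not move let the fingers close. It gives the time, the measured TCP pose, the force and the opening at its end, in the units of the state.
- r.get_state(): the state, without advancing time (a new reading comes with each control period).
- r.capture(name): name is "scene" or "side" or "wrist"; returns (picture, depth): 420x560x3 uint8, blue, green, red; 420x560 float32, m along the optical axis (not along the pixel's ray), 0 where there is no reading.
- r.camera_info(name): a dict with "fovy" (degrees; the focal length in pixels is half the picture's height over the tangent of half this angle, whatever the lens; pixels are square), "cx", "cy" (the principal point, pixels), "camera_from_world" (4x4, takes a point from world to camera coordinates). Camera axes: x right, y down, z forward; pixel columns grow to the right and rows downward; lengths in m; the calibration is good to about 2 mm. A picture is of the moment at which its call begins: read the wrist's pose just before it. camera_info takes no time and is no camera call; for the wrist camera it gives the pose at the moment of the call.
- r.close_job(): hands the job in, once; it reports no verdict.
Trained networks look in the newest picture that a camera, given by its name, has taken for a name from the list of things; names that differ only in an ending like _2 or _b are one class to them, and where a whole thing is asked for, a point or a joint stands for the part that bears it (a point fixed in the world has none). Each returns a list of dicts, best first, with "score" (0 to 1); they miss things now and then, are a little off and sometimes report something else, mostly with a low value. They report only what shows in the picture. A call takes as long as a camera call.
- r.look_for(query, camera): "rect" ([left, top, right, bottom] in pixels, round what is visible of it).
- r.masks_of(query, camera): "pixels" (420x560 bool, what is visible of it) and "rect" ([left, top, right, bottom] in pixels, round what is visible of it).
The state is a dict: "time_s": time; "joints": joint angles; "qd": joint speeds; "joint_torque": joint torques, N m; "tcp_pos": TCP position; "eef_rot": TCP orientation; "contact_force": force on the tool from outside, world axes, zero at the start; "moment": the same for the moment, N m; "gripper_width": finger opening in m.
Only numpy, scipy, OpenCV 4.12 (cv2) and the standard library are available. Lean on these libraries where they do the work, as an engineer would, in place of code of your own. Each camera call takes 0.05 s, during which the arm holds its last target. There are 200 camera calls.

### The job

The flat metal plate lies askew on the raised ledge. Without picking it up, first push it back with the fingertips until its long side lies flush along the ledge's fence, then push it along the fence until the whole blue band stands out past the ledge's open right-hand end while the red line is still over the ledge. Leave it resting there, flush with the fence, and leave the vials and the bottle where they stand.

Things in the scene. Friction and masses are not known exactly. Their poses are not given: they have to be found in the camera images.
- ledge: fixed grey bench riser, 110 (x) x 260 (y) x 45 mm high. Origin: centre of its underside, on the table. A bright metal fence, 8 mm thick and 13 mm higher than the ledge's flat top, runs all along its far (own +x) side; its inner face is at own x +47 mm. The top is at own z 45 mm, from own x -55 to +47 mm. The open right-hand end is at own y -130 mm. It stands turned by up to 0.2 rad
- ledge_end (a point): point on the top edge of the ledge's open right-hand end (own x 0, y -130 mm, z 45 mm of the ledge), axes as the ledge's
- plate: loose flat pale aluminium plate, 60 (own x) x 110 (own y) x 7 mm thick, about 0.13 kg, lying flat on the ledge's top, its +x long side about 10 to 30 mm short of the fence and turned up to 0.15 rad to it. Origin: centre of its underside. Own -y points towards the ledge's open end, own +x to the fence. The blue band covers own y -55 to -25 mm, the 3 mm wide red line own y -8 to -5 mm
- plate_mid (a point): centre of the plate, half-way through its thickness; its balance point: with this past the ledge's end it would tip off
- plate_lead (a point): middle of the plate's leading (own -y) edge, half-way through its thickness; at the start 15 to 85 mm short of the ledge's open end
- plate_back (a point): middle of the plate's far (own +x) long side, half-way through its thickness: 30 mm from the plate's centre
- grey_vial: loose glass vial with a grey cap, 22 mm across, 51 mm high, standing on the table in front of the ledge; origin at the centre of its underside; bystander
- red_vial: loose glass vial with a red cap, 22 mm across, 51 mm high, standing on the table in front of the ledge; origin at the centre of its underside; bystander
- reagent_bottle: loose clear bottle with a black cap, 49 mm across, 94 mm high, standing on the table behind the ledge; origin at the centre of its underside; bystander

How it is judged:
By the outcome, as a careful person would: the job done as asked, in the order asked, and still so for the second after the job is handed in, with the robot touching nothing.
It also fails if it takes over 54 s, if anything falls off the work surface, if the arm or the gripper's body presses on something with over 40 N, if the wrist force passes 120 N, or if a joint passes its speed limit or range.

## Working session

There is one attempt and no reset: what is moved stays moved. The work goes in short steps, Python scripts to look and compute and a shell command to move; the robot and the scene stay as the last step left them, time stands still between calls to the robot, and variables do not carry over. Pictures are saved under pics/ and viewed, about 8 in all and at most 12, crops included, and the job is handed in when it is done.

```bash
mkdir -p pics
cat > h.py <<'E'
import numpy as np, cv2
from plant import r
def world(cam,dep,pix):
    i=r.camera_info(cam); f=210/np.tan(np.radians(i["fovy"]/2)); v,u=np.nonzero(pix&(dep>0)); z=dep[v,u]
    P=np.c_[(u-i["cx"])/f*z,(v-i["cy"])/f*z,z,np.ones(len(z))]
    return (np.linalg.inv(i["camera_from_world"])@P.T).T[:,:3]
E
python3 - <<'E'
from h import *
s=r.get_state(); print(s)
ims=[]
for c in ["scene","side","wrist"]:
    im,d=r.capture(c); np.savez(f"{c}.npz",im=im,d=d); cv2.imwrite(f"pics/{c}0.png",im)
    for q in ["plate","ledge","grey_vial","red_vial","reagent_bottle"]:
        m=r.masks_of(q,c)
        if m:
            p=world(c,d,m[0]["pixels"])
            print(c,q,round(m[0]["score"],2),m[0]["rect"],len(p),np.median(p,0).round(3),np.percentile(p,2,0).round(3),np.percentile(p,98,0).round(3))
            np.save(f"{c}_{q}.npy",p)
E
```

```text
{'time_s': 0.0, 'joints': array([ 1.65069764e+01,  2.05895283e+01,  6.32060940e-01, -1.89075104e-02,
       -7.01352079e+01, -1.65067274e+01]), 'qd': array([ 0.03672685,  0.08347948,  0.01702502,  0.16587681, -0.0419444 ,
        0.08282404]), 'joint_torque': array([-8.00930356e-04, -5.82726967e+01,  2.93058443e+01,  6.99745238e+00,
        6.93249181e-03, -2.06530804e-04]), 'tcp_pos': array([ 6.7450094e-01, -3.6816265e-05,  2.2563501e-01]), 'eef_rot': array([  95.65119553,   89.9056351 , -174.35499472]), 'contact_force': array([-0.5718318 ,  0.64380272,  0.6045645 ]), 'moment': array([ 0.05497452, -0.01365533,  0.02656954]), 'gripper_width': 0.0873985957431968}
scene plate 0.58 [252.8, 223.6, 315.0, 266.6] 1516 [ 0.531 -0.123  0.051] [ 0.496 -0.184  0.045] [ 0.57  -0.074  0.053]
scene ledge 0.75 [204.9, 203.1, 348.2, 307.1] 6150 [ 0.523 -0.073  0.044] [ 0.468 -0.252  0.003] [0.6   0.004 0.057]
scene grey_vial 0.64 [251.0, 219.6, 314.8, 263.9] 1496 [ 0.531 -0.123  0.051] [ 0.496 -0.183  0.045] [ 0.57  -0.075  0.053]
scene red_vial 0.79 [344.6, 244.2, 362.3, 278.7] 413 [ 0.435 -0.192 
[... 693 characters left out ...]
 188.1, 261.8, 241.8] 1014 [ 0.643 -0.146  0.055] [ 0.627 -0.17   0.008] [ 0.668 -0.137  0.097]
wrist plate 0.76 [371.9, 0.0, 445.0, 124.3] 6952 [ 0.536 -0.135  0.052] [ 0.499 -0.185  0.048] [ 0.572 -0.08   0.054]
wrist ledge 0.69 [346.2, 1.0, 461.2, 197.0] 12648 [ 0.538 -0.073  0.045] [ 0.472 -0.19   0.039] [ 0.597 -0.003  0.059]
wrist grey_vial 0.78 [474.8, 120.8, 524.7, 137.3] 777 [ 0.42  -0.065  0.027] [ 0.407 -0.076  0.004] [ 0.426 -0.056  0.052]
wrist red_vial 0.67 [473.7, 0.0, 518.2, 21.3] 549 [ 0.445 -0.192  0.022] [ 0.433 -0.204  0.002] [ 0.45  -0.188  0.047]
wrist reagent_bottle 0.95 [274.2, 0.0, 327.1, 72.2] 2763 [ 0.652 -0.151  0.071] [ 0.629 -0.175  0.   ] [ 0.674 -0.136  0.095]
```

View pics/scene0.png

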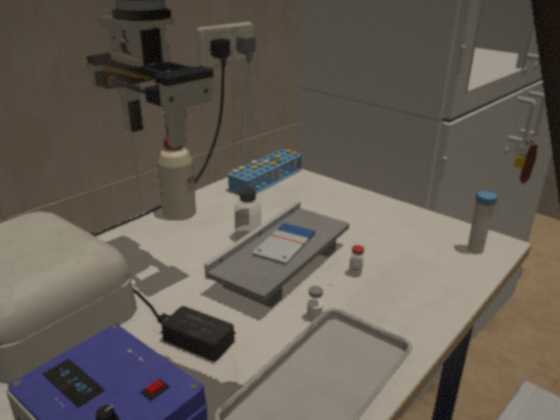

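View pics/wrist0.png

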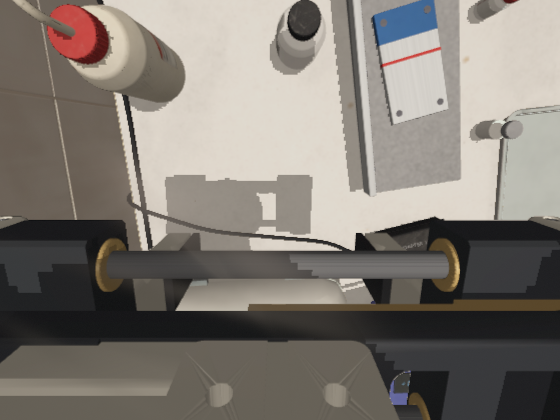

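Scene: ledge in the middle (205-348, 203-307), with plate (253-315, 224-267) and its blue end towards the right. In the wrist view the plate spans (372-445, 0-124), with the fence on its left. Next I fit the poses.

```bash
cat >> h.py <<'E'
def rect(p):
    (c,s,a)=cv2.minAreaRect((p[:,:2]*1000).astype(np.float32))
    # yaw of long side rel. to world y
    b=cv2.boxPoints((c,s,a)); e=[b[1]-b[0],b[2]-b[1]]; e=max(e,key=np.linalg.norm); e=e*np.sign(e[1])
    return np.round(c,1),np.round(sorted(s),1),round(float(np.degrees(np.arctan2(-e[0],e[1]))),2)
def fence(p,l=.0545,h=.062):
    q=p[(p[:,2]>l)&(p[:,2]<h)]; return q
E
python3 - <<'E'
from h import *
for c in ["scene","side","wrist"]:
    L=np.load(f"{c}_ledge.npy"); P=np.load(f"{c}_plate.npy")
    mz=np.median(P[:,2]); print(c,"platez",mz,"plate",rect(P[abs(P[:,2]-mz)<.0025]))
    T=L[(L[:,2]>.035)&(L[:,2]<.065)]; print(" ledge",rect(T))
    F=fence(L)
    F=F[F[:,0]>0.55]; print(" fence n",len(F),rect(F))
E
```

```text
scene platez 0.051035370006566216 plate (array([ 535.2, -131.3]), array([ 62.2, 113.1]), 14.9)
 ledge (array([ 536.8, -129.5]), array([112.6, 265.2]), 9.11)
 fence n 465 (array([ 586.4, -118.4]), array([ 11.2, 256.1]), 9.11)
side platez 0.053889096684464316 plate (array([ 534.9, -133.3]), array([ 59.8, 112. ]), 15.46)
 ledge (array([ 536.2, -131. ]), array([110., 264.]), 8.91)
 fence n 365 (array([ 579.4, -120.7]), array([ 21.5, 254.1]), 8.91)
wrist platez 0.05188731266613261 plate (array([ 534.3, -132.3]), array([ 61.4, 110.2]), 15.92)
 ledge (array([ 531.5, -102.8]), array([111.1, 205.4]), 9.22)
 fence n 1608 (array([581. , -90.9]), array([  9.5, 197.9]), 9.25)
```

```bash
cat >> h.py <<'E'
from scipy.spatial.transform import Rotation as R
LC=np.array([.5364,-.1300]); LY=np.radians(9.05)
def toolstate():
    s=r.get_state(); M=R.from_euler("xyz",s["eef_rot"],degrees=True).as_matrix(); return s,M
def ledge(xy):
    c,s_=np.cos(LY),np.sin(LY); d=np.asarray(xy)-LC; return np.array([c*d[0]+s_*d[1],-s_*d[0]+c*d[1]])*1000
def goto(lx,ly,z,ysign=None):
    s,M=toolstate(); c,q=np.cos(LY),np.sin(LY)
    t=np.array([*(LC+np.array([c*lx-q*ly,q*lx+c*ly])/1000),z])
    yl=np.array([-q,c,0]); yl*=np.sign(yl@M[:,1]); x=np.array([0,0,-1.]); T=np.c_[x,yl,np.cross(x,yl)]
    print("tcp",s["tcp_pos"].round(4),"ledge xy mm",ledge(s["tcp_pos"][:2]).round(1),"rot needed (tool)",R.from_matrix(M.T@T).as_rotvec().round(4))
    print("shift cm in tool axes now",(M.T@(t-s["tcp_pos"])*100).round(2)," after turn",(T.T@(t-s["tcp_pos"])*100).round(2),"F",s["contact_force"].round(1),"t",s["time_s"],"w",s["gripper_width"].round(4))
    return M,T
E
python3 -c "
from h import *
M,T=goto(-62,-2,.0485); print(M.round(3)); print(T.round(3))"
```

```text
tcp [ 0.675  -0.      0.2266] ledge xy mm [157.3 106.6] rot needed (tool) [1.4128 0.     0.    ]Traceback (most recent call last):
  File "<string>", line 3, in <module>
    M,T=goto(-62,-2,.0485); print(M.round(3)); print(T.round(3))
        ~~~~^^^^^^^^^^^^^^
  File "h.py", line 25, in goto
    print("shift cm in tool axes now",(M.T@(t-s["tcp_pos"])*100).round(2)," after turn",(T.T@(t-s["tcp_pos"])*100).round(2),"F",s["contact_force"].round(1),"t",s["time_s"],"w",s["gripper_width"].round(4))
                                                                                                                                                                                ^^^^^^^^^^^^^^^^^^^^^^^^
AttributeError: 'float' object has no attribute 'round'
```

```bash
sed -i 's/,"w",s\["gripper_width"\].round(4)/,"w",round(s["gripper_width"],4)/' h.py
python3 -m creep '[[0.1413,0,0,0,0,0,50],[0.1413,0,0,0,0,0,50],[0.1413,0,0,0,0,0,50],[0.1413,0,0,0,0,0,50],[0.1413,0,0,0,0,0,50],[0.1413,0,0,0,0,0,50],[0.1413,0,0,0,0,0,50],[0.1413,0,0,0,0,0,50]]'
python3 -m creep '[[0.1413,0,0,0,0,0,50],[0.1413,0,0,0,0,0,50],[0,0,0,0,0,0,50],[0,0,0,0,0,0,50]]'
python3 -c "
from h import *
M,T=goto(-62,-2,.0485); print(M.round(3)); print(T.round(3))"
```

```text
time_s: 1.7
tcp_pos: [0.675, -0.0, 0.2266]
eef_rot: [-12.6, 90.0, 12.3]
contact_force: [-0.4, 0.3, -0.5]
gripper_width: 0.0439
time_s: 2.1
tcp_pos: [0.675, -0.0, 0.2266]
eef_rot: [5.7, 90.0, 15.0]
contact_force: [-0.7, -0.0, 0.5]
gripper_width: 0.0441
tcp [ 0.675  -0.      0.2266] ledge xy mm [157.3 106.6] rot needed (tool) [ 0.0041  0.0001 -0.    ]
shift cm in tool axes now [ 17.81 -10.77 -21.98]  after turn [ 17.81 -10.86 -21.93] F [-0.7 -0.   0.5] t 2.1 w 0.0441
[[ 0.    -0.161  0.987]
 [ 0.     0.987  0.161]
 [-1.     0.     0.   ]]
[[ 0.    -0.157  0.988]
 [ 0.     0.988  0.157]
 [-1.     0.     0.   ]]
```

```bash
python3 -m creep '[[0.004,0,0,0,-1.35,-2.74,50],[0,0,0,0,-1.35,-2.74,50],[0,0,0,0,-1.35,-2.74,50],[0,0,0,0,-1.35,-2.74,50],[0,0,0,0,-1.36,-2.74,50],[0,0,0,0,-1.36,-2.74,50],[0,0,0,0,-1.36,-2.74,50],[0,0,0,0,-1.36,-2.74,50]]'
python3 -m creep '[[0,0,0,3,0,0,50],[0,0,0,3,0,0,50],[0,0,0,3,0,0,50],[0,0,0,3,0,0,50],[0,0,0,3,0,0,50],[0,0,0,1.5,0,0,50],[0,0,0,0,0,0,50],[0,0,0,0,0,0,50]]'
python3 - <<'E'
from h import *
goto(-62,-2,.0485)
im,d=r.capture("wrist"); cv2.imwrite("pics/w1.png",im)
E
```

```text
time_s: 2.9
tcp_pos: [0.474, -0.1414, 0.2268]
eef_rot: [-9.9, 90.0, -0.9]
contact_force: [-0.3, -0.5, 0.4]
gripper_width: 0.0436
time_s: 3.7
tcp_pos: [0.4754, -0.1409, 0.062]
eef_rot: [-85.5, 90.0, -76.6]
contact_force: [-0.9, -0.2, -0.0]
gripper_width: 0.044
tcp [ 0.4754 -0.1409  0.062 ] ledge xy mm [-61.9  -1.1] rot needed (tool) [-0.0018  0.      0.0003]
shift cm in tool axes now [ 1.35 -0.09 -0.01]  after turn [ 1.35 -0.09 -0.01] F [-0.9 -0.2 -0. ] t 3.7 w 0.044
```

View pics/w1.png

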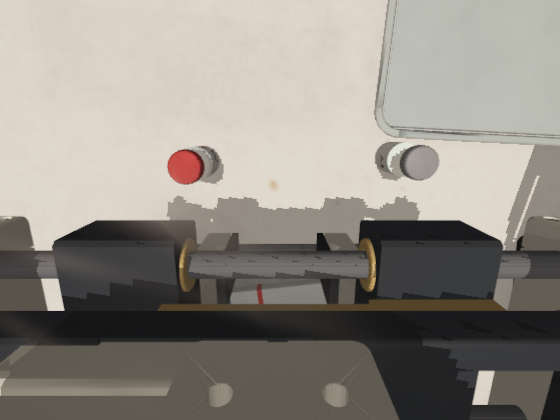

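Wrist view: red vial (190,165) and grey vial (415,160) are well clear of the fingers. The plate shows between the fingers at about (280,290). Now I lower the tool and push slowly.

```bash
python3 -m creep '[[0,0,0,0.7,0,0,50],[0,0,0,0.65,0,0,50],[0,0,0,0,0,0,50],[0,0,0,0,0,0.3,50],[0,0,0,0,0,0.3,50],[0,0,0,0,0,0.3,50],[0,0,0,0,0,0.3,50],[0,0,0,0,0,0.3,50]]'
python3 -m creep '[[0,0,0,0,0,0.3,50],[0,0,0,0,0,0.3,50],[0,0,0,0,0,0.3,50],[0,0,0,0,0,0.3,50],[0,0,0,0,0,0.3,50],[0,0,0,0,0,0.3,50],[0,0,0,0,0,0,50]]'
python3 - <<'E'
from h import *
goto(-22.5,-2,.0485)
for c in ["scene","side"]:
    im,d=r.capture(c); m=r.masks_of("plate",c)[0]; P=world(c,d,m["pixels"]); mz=np.median(P[:,2]); a=rect(P[abs(P[:,2]-mz)<.0025]); print(c,m["score"],a,ledge(a[0]/1000))
    x,y=(np.array(m["rect"])[:2]).astype(int); cv2.imwrite(f"pics/{c}1.png",cv2.resize(im[y-50:y+90,x-60:x+120],None,fx=4,fy=4,interpolation=2))
E
```

```text
time_s: 4.55
tcp_pos: [0.4903, -0.1385, 0.0481]
eef_rot: [-26.4, 90.0, -17.5]
contact_force: [0.7, 0.7, 0.2]
gripper_width: 0.0438
time_s: 5.25
tcp_pos: [0.5082, -0.1357, 0.0481]
eef_rot: [-17.0, 90.0, -8.2]
contact_force: [0.3, -0.9, -0.3]
gripper_width: 0.044
tcp [ 0.5082 -0.1357  0.0481] ledge xy mm [-28.7  -1.2] rot needed (tool) [-0.0041  0.0004  0.0001]
shift cm in tool axes now [-0.04 -0.08  0.62]  after turn [-0.04 -0.08  0.62] F [ 0.3 -0.9 -0.3] t 5.25 w 0.044
scene 0.8 (array([ 548.1, -123. ]), array([62.4, 94.6]), 8.42) [12.65542624  5.07249313]
side 0.59 (array([ 548.3, -134.4]), array([ 57.8, 109.6]), 9.02) [11.05975842 -6.21705266]
```

View pics/side1.png

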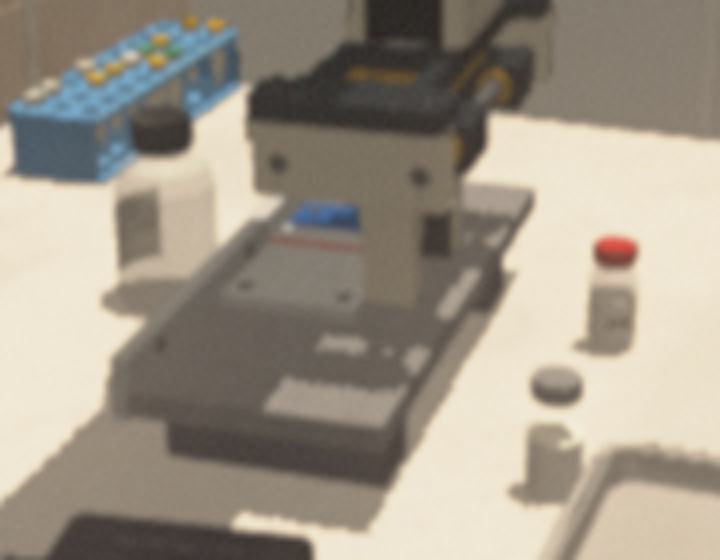

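Side view: the plate, at (220-360, 200-310) in the crop, is now square to the fence with a gap of about 6 mm left. I push on until there is contact.

```bash
python3 -m creep '[[0,0,0,0,0,0.15,50],[0,0,0,0,0,0.15,50],[0,0,0,0,0,0.1,50],[0,0,0,0,0,0.1,50],[0,0,0,0,0,0,50],[0,0,0,0,0,0,50]]'
python3 -m creep '[[0,0,0,0,0,0.1,50],[0,0,0,0,0,0,50]]'
python3 -m creep '[[0,0,0,0,0,0.1,50],[0,0,0,0,0,0,50]]'
python3 -c "
from h import *
goto(-22.5,-2,.0485)"
```

```text
time_s: 6.05
tcp_pos: [0.5127, -0.135, 0.0481]
eef_rot: [-11.6, 90.0, -2.8]
contact_force: [-1.0, 0.2, 0.6]
gripper_width: 0.0438
time_s: 6.25
tcp_pos: [0.5137, -0.1348, 0.0481]
eef_rot: [-9.1, 90.0, -0.2]
contact_force: [-0.9, -0.6, 0.9]
gripper_width: 0.0445
time_s: 6.45
tcp_pos: [0.514, -0.1348, 0.048]
eef_rot: [179.5, 89.9, -171.7]
contact_force: [-2.8, -0.8, 3.2]
gripper_width: 0.0436
tcp [ 0.514  -0.1348  0.048 ] ledge xy mm [-22.8  -1.2] rot needed (tool) [-0.0042 -0.0011 -0.    ]
shift cm in tool axes now [-0.05 -0.08  0.03]  after turn [-0.05 -0.08  0.03] F [-2.8 -0.8  3.2] t 6.45 w 0.0436
```

```bash
python3 -m creep '[[0,0,0,0,0,0.1,50],[0,0,0,0,0,0,50]]'
python3 -m creep '[[0,0,0,0,0,0.1,50],[0,0,0,0,0,0,50],[0,0,0,0,0,0,50]]'
python3 - <<'E'
from h import *
goto(-22.5,-2,.0485)
for c in ["scene","side"]:
    im,d=r.capture(c); m=r.masks_of("plate",c)[0]; P=world(c,d,m["pixels"]); mz=np.median(P[:,2]); a=rect(P[abs(P[:,2]-mz)<.0025]); print(c,m["score"],a,ledge(a[0]/1000))
E
```

```text
time_s: 6.65
tcp_pos: [0.5141, -0.1348, 0.0479]
eef_rot: [176.6, 89.8, -174.6]
contact_force: [-6.4, -0.9, 5.1]
gripper_width: 0.0439
time_s: 6.95
tcp_pos: [0.5142, -0.1348, 0.0478]
eef_rot: [176.1, 89.8, -175.2]
contact_force: [-8.4, -0.1, 7.4]
gripper_width: 0.0441
tcp [ 0.5142 -0.1348  0.0478] ledge xy mm [-22.7  -1.2] rot needed (tool) [-0.0045 -0.0041 -0.0003]
shift cm in tool axes now [-0.07 -0.08  0.02]  after turn [-0.07 -0.08  0.02] F [-8.4 -0.1  7.4] t 6.95 w 0.0441
scene 0.57 (array([ 553.1, -122.6]), array([61.3, 94. ]), 8.71) [17.65610202  4.68103208]
side 0.56 (array([ 554. , -133.8]), array([ 59.8, 112.3]), 8.84) [16.78317948 -6.52111085]
```

```bash
python3 -m creep '[[0,0,0,0,0,-0.5,50],[0,0,0,0,0,-1.2,50],[0,0,0,-2,0,0,30],[0,0,0,-2,0,0,0],[0,0,0,0,2.8,1.97,0],[0,0,0,0,2.8,1.97,0],[0,0,0,0,2.8,1.97,0],[0,0,0,0,0,0,0]]'
python3 -m creep '[[0,0,0,0,0,0,0],[0,0,0,0,0,0,0]]'
python3 - <<'E'
from h import *
goto(20,82,.0485)
for c in ["scene","side"]:
    im,d=r.capture(c); m=r.masks_of("plate",c)[0]; P=world(c,d,m["pixels"]); mz=np.median(P[:,2]); a=rect(P[abs(P[:,2]-mz)<.0025]); print(c,m["score"],a,ledge(a[0]/1000))
    x,y=(np.array(m["rect"])[:2]).astype(int); cv2.imwrite(f"pics/{c}2.png",cv2.resize(im[y-50:y+90,x-60:x+120],None,fx=4,fy=4,interpolation=2))
E
```

```text
time_s: 7.95
tcp_pos: [0.5474, -0.0421, 0.0884]
eef_rot: [3.5, 89.8, 12.5]
contact_force: [-0.2, -0.5, -0.3]
gripper_width: 0.0026
time_s: 8.15
tcp_pos: [0.5447, -0.0453, 0.0879]
eef_rot: [133.9, 90.0, 142.7]
contact_force: [-0.3, -0.4, 0.2]
gripper_width: 0.0004
tcp [ 0.5447 -0.0453  0.0879] ledge xy mm [21.5 82.4] rot needed (tool) [-0.0043 -0.0001 -0.0001]
shift cm in tool axes now [ 3.94 -0.04 -0.15]  after turn [ 3.94 -0.04 -0.15] F [-0.3 -0.4  0.2] t 8.15 w 0.0004
scene 0.96 (array([ 555. , -131.2]), array([ 62.6, 110.9]), 9.47) [18.17970137 -4.1107734 ]
side 0.68 (array([ 554.3, -133.7]), array([ 61.4, 114.2]), 9.22) [17.09517454 -6.4695446 ]
```

View pics/scene2.png

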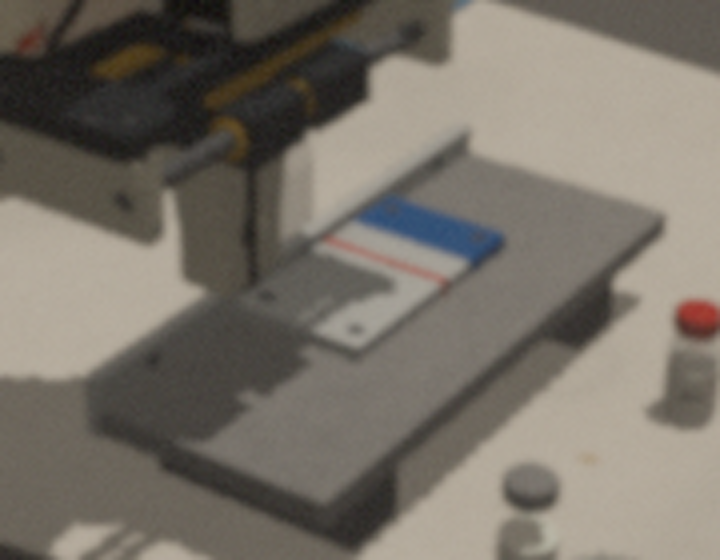

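Scene crop: the plate lies flush along the fence (250-500, 195-350) and the vials are undisturbed. I lower the closed fingers behind its trailing edge and push along the fence.

```bash
python3 -m creep '[[-0.004,0,0,1.5,0,-0.15,0],[0,0,0,1.5,0,0,0],[0,0,0,0.93,0,0,0],[0,0,0,0,0,0,0],[0,0,0,0,-0.4,0,0],[0,0,0,0,-0.4,0,0],[0,0,0,0,-0.4,0,0],[0,0,0,0,-0.4,0,0]]'
python3 -m creep '[[0,0,0,0,-0.4,0,0],[0,0,0,0,-0.4,0,0],[0,0,0,0,-0.4,0,0],[0,0,0,0,-0.4,0,0],[0,0,0,0,-0.4,0,0],[0,0,0,0,-0.4,0,0],[0,0,0,0,-0.4,0,0],[0,0,0,0,0,0,0]]'
python3 -m creep '[[0,0,0,0,-0.4,0,0],[0,0,0,0,-0.4,0,0],[0,0,0,0,-0.4,0,0],[0,0,0,0,-0.4,0,0],[0,0,0,0,-0.4,0,0],[0,0,0,0,-0.4,0,0],[0,0,0,0,-0.4,0,0],[0,0,0,0,0,0,0]]'
python3 - <<'E'
from h import *
goto(20,-37,.0485)
for c in ["scene","side"]:
    im,d=r.capture(c); m=r.masks_of("plate",c)[0]; P=world(c,d,m["pixels"]); mz=np.median(P[:,2]); a=rect(P[abs(P[:,2]-mz)<.0025]); print(c,m["score"],a,ledge(a[0]/1000))
    x,y=(np.array(m["rect"])[:2]).astype(int); cv2.imwrite(f"pics/{c}3.png",cv2.resize(im[y-50:y+90,x-60:x+120],None,fx=4,fy=4,interpolation=2))
E
```

```text
time_s: 9.15
tcp_pos: [0.5467, -0.0613, 0.0492]
eef_rot: [1.6, 90.0, 10.7]
contact_force: [0.3, -0.7, -0.1]
gripper_width: 0.0005
time_s: 9.95
tcp_pos: [0.5508, -0.0891, 0.0488]
eef_rot: [-68.0, 90.0, -58.9]
contact_force: [-0.3, 1.8, -0.2]
gripper_width: 0.0001
time_s: 10.75
tcp_pos: [0.5551, -0.1169, 0.0487]
eef_rot: [-152.4, 90.0, -143.4]
contact_force: [-0.1, -0.4, -0.4]
gripper_width: 0.0003
tcp [ 0.5551 -0.1169  0.0487] ledge xy mm [20.5 10. ] rot needed (tool) [-0.0006 -0.0003  0.0001]
shift cm in tool axes now [ 0.02 -4.7  -0.05]  after turn [ 0.02 -4.7  -0.05] F [-0.1 -0.4 -0.4] t 10.75 w 0.0003
scene 0.7 (array([ 562.1, -184.6]), array([ 61.4, 113.9]), 9.12) [ 16.79169286 -57.96282473]
side 0.59 (array([ 551.6, -189.7]), array([ 53.6, 117.1]), 19.28) [  5.62019137 -61.3477257 ]
```

View pics/scene3.png

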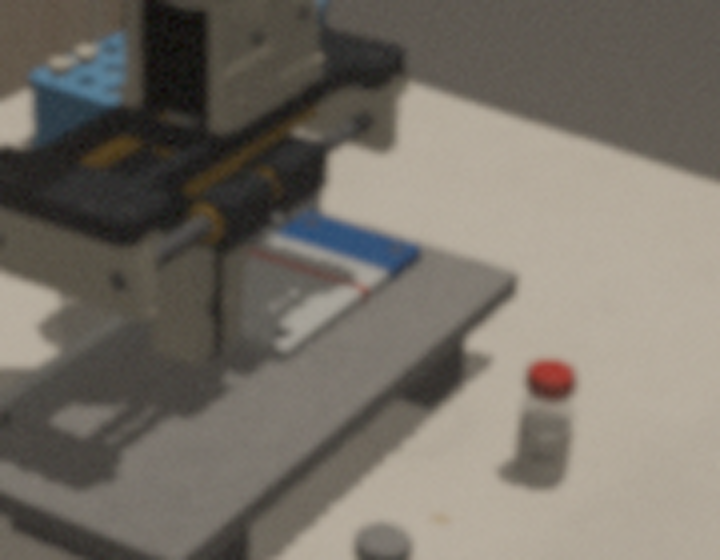

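Scene crop: the plate is sliding straight, about 4.5 cm short of the target, with the red vial clear. Pushing another 40 mm, then I back off to measure.

```bash
python3 -m creep '[[0,0,0,0,-0.5,0,0],[0,0,0,0,-0.5,0,0],[0,0,0,0,-0.5,0,0],[0,0,0,0,-0.5,0,0],[0,0,0,0,-0.5,0,0],[0,0,0,0,-0.5,0,0],[0,0,0,0,-0.5,0,0],[0,0,0,0,-0.5,0,0]]'
python3 -m creep '[[0,0,0,0,0,0,0],[0,0,0,0,2,0,0],[0,0,0,0,4,0,0],[0,0,0,0,0,0,0],[0,0,0,0,0,0,0]]'
cat >> h.py <<'E'
def measure(tag):
    i=0
    for c in ["scene","side","wrist"]:
        im,d=r.capture(c); cv2.imwrite(f"pics/{c}{tag}.png",im)
        m=r.masks_of("plate",c)
        if not m: print(c,"none"); continue
        m=m[0]; P=world(c,d,m["pixels"]); mz=np.median(P[:,2]); a=rect(P[abs(P[:,2]-mz)<.0025]); print(c,round(m["score"],2),m["rect"],a,ledge(a[0]/1000).round(1))
        # bands by colour, over everything near plate height
        hsv=cv2.cvtColor(im,cv2.COLOR_BGR2HSV).astype(int); A=world(c,d,d>0); hs=hsv[d>0]
        L=np.array([ledge(LC)*0]) ; cth,sth=np.cos(LY),np.sin(LY); q=A[:,:2]-LC
        lx=(cth*q[:,0]+sth*q[:,1])*1000; ly=(-sth*q[:,0]+cth*q[:,1])*1000
        near=(abs(A[:,2]-.052)<.006)&(lx>-20)&(lx<47)&(abs(ly)<200)
        for n,k in [("blue",(abs(hs[:,0]-112)<12)&(hs[:,1]>110)),("red",((hs[:,0]<8)|(hs[:,0]>172))&(hs[:,1]>90))]:
            s=near&k
            if s.sum()>5: print("  ",n,s.sum(),"ly 3/50/97%",np.percentile(ly[s],[3,50,97]).round(1),"lx",np.percentile(lx[s],[3,97]).round(1))
        # ledge end: lowest ly of top surface points and yaw
        t=(abs(A[:,2]-.0455)<.003)&(lx>-50)&(lx<-20)&(abs(ly)<160)
        if t.sum()>20: print("   ledge top min ly",np.percentile(ly[t],[.5,2]).round(1))
E
python3 - <<'E'
from h import *
goto(20,-37,.0485); measure(4)
E
```

```text
time_s: 11.75
tcp_pos: [0.5614, -0.1562, 0.0488]
eef_rot: [178.6, 90.0, -172.4]
contact_force: [-0.2, 0.3, 0.9]
gripper_width: 0.0005
time_s: 12.25
tcp_pos: [0.5522, -0.0958, 0.049]
eef_rot: [-19.8, 90.0, -10.6]
contact_force: [-0.1, -0.1, -0.3]
gripper_width: 0.0006
tcp [ 0.5522 -0.0958  0.049 ] ledge xy mm [21.  31.3] rot needed (tool) [0.0018 0.0004 0.0002]
shift cm in tool axes now [ 0.06 -6.83 -0.11]  after turn [ 0.05 -6.83 -0.1 ] F [-0.1 -0.1 -0.3] t 12.25 w 0.0006
scene 0.86 [276.4, 199.7, 338.6, 235.0] (array([ 570.2, -224.5]), array([ 64.4, 112.8]), 8.94) [ 18.5 -98.6]
   blue 111 ly 3/50/97% [-147.6 -139.2 -132.4] lx [-11.3  39.3]
   ledge top min ly [-126.4 -120. ]
side 0.83 [290.6, 199.4, 325.3, 223.8] (array([ 567.9, -226.7]), array([ 59. , 113.1]), 8.89) [  15.9 -100.5]
   blue 38 ly 3/50/97% [-143.8 -138.7 -131.3] lx [-12.3  37.4]
   ledge top min ly [-127.4 -121.7]
wrist 0.84 [0.0, 187.4, 144.6, 295.0] (array([ 565.8, -208.9]), array([61. , 76.3]), 8.62) [ 16.6 -82.5]
   red 151 ly 3/50/97% [-108.3 -106.5 -104.5] lx [-13.9   0.9]
   ledge top min ly [-118.4 -113.9]
```

Scene, side and the wrist view's red line all put the plate centre at -100 mm along the ledge. The target is -113.5, so 13 mm more.

```bash
python3 -m creep '[[0,0,0,0,-3,0,0],[0,0,0,0,-2.5,0,0],[0,0,0,0,0,0,0],[0,0,0,0,-0.4,0,0],[0,0,0,0,-0.4,0,0],[0,0,0,0,-0.4,0,0],[0,0,0,0,-0.4,0,0],[0,0,0,0,-0.3,0,0]]'
python3 -m creep '[[0,0,0,0,0,0,0],[0,0,0,0,0,0,0]]'
python3 -m creep '[[0,0,0,0,1.5,0,0],[0,0,0,0,3,0,0],[0,0,0,0,0,0,0],[0,0,0,-5,0,0,0],[0,0,0,-3,0,0,0],[0,0,0,0,0,0,0],[0,0,0,0,0,0,0]]'
python3 - <<'E'
from h import *
goto(20,-43.5,.0485); measure(5)
im=cv2.imread("pics/scene5.png")[170:310,200:380]; cv2.imwrite("pics/c5.png",cv2.resize(im,None,fx=4,fy=4,interpolation=2))
E
```

```text
time_s: 13.35
tcp_pos: [0.5635, -0.1696, 0.0487]
eef_rot: [155.3, 90.0, 164.3]
contact_force: [0.1, 0.4, 0.1]
gripper_width: 0.0001
time_s: 13.55
tcp_pos: [0.5637, -0.1696, 0.0488]
eef_rot: [-29.1, 90.0, -20.0]
contact_force: [1.5, -0.9, -0.1]
gripper_width: 0.0009
time_s: 14.25
tcp_pos: [0.5569, -0.1246, 0.1297]
eef_rot: [2.7, 89.9, 11.8]
contact_force: [0.0, -0.1, -1.0]
gripper_width: 0.0004
tcp [ 0.5569 -0.1246  0.1297] ledge xy mm [21.1  2.1] rot needed (tool) [ 0.0002  0.0022 -0.0001]
shift cm in tool axes now [ 8.12 -4.56 -0.13]  after turn [ 8.12 -4.56 -0.11] F [ 0.  -0.1 -1. ] t 14.25 w 0.0004
scene 0.92 [277.4, 198.5, 341.4, 233.8] (array([ 572. , -238.1]), array([ 62.4, 113.2]), 9.08) [  18.2 -112.4]
   blue 102 ly 3/50/97% [-162.4 -152.9 -145.3] lx [-9.3 39. ]
   ledge top min ly [-126.1 -120. ]
side 0.91 [285.2, 195.8, 326.7, 220.6] (array([ 570.9, -239.9]), array([ 60.2, 112.6]), 8.49) [  16.8 -114. ]
   blue 30 ly 3/50/97% [-156.6 -150.8 -146.3] lx [-9.8 31.2]
   ledge top min ly [-128.1 -121.5]
wrist 0.97 [59.9, 172.1, 206.2, 245.1] (array([ 571.3, -239.3]), array([ 60.7, 111. ]), 9.12) [  17.3 -113.4]
   blue 1701 ly 3/50/97% [-166.9 -154.6 -140.8] lx [-0.1 45. ]
   red 216 ly 3/50/97% [-121.4 -120.1 -118.7] lx [-10.7  45.5]
   ledge top min ly [-127.9 -124. ]
```

View pics/c5.png

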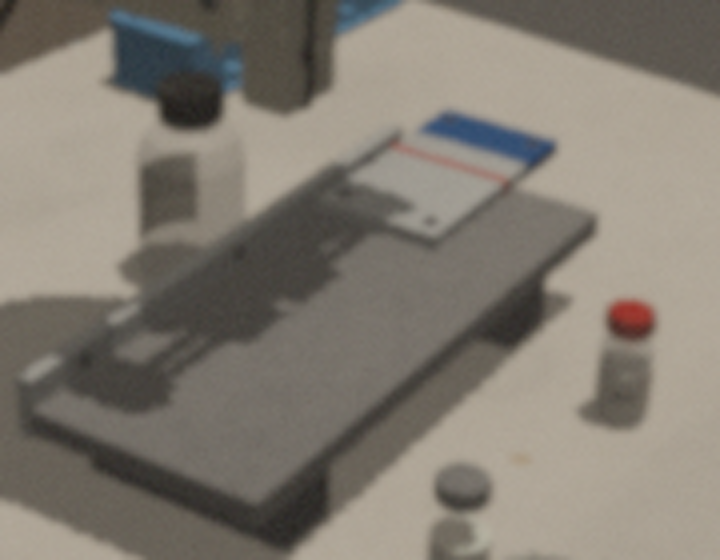

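View pics/wrist5.png

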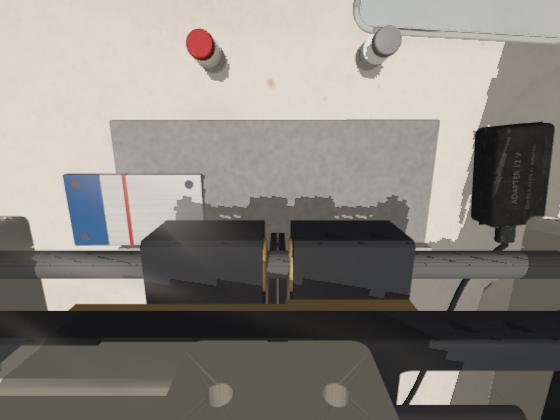

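Wrist view: ledge end at column 115, blue band wholly left of it (68-105), red line right of it (124-131). The near side is parallel to the ledge, and vials and bottle are upright. The fence side is hidden, so I move over to look at it.

```bash
python3 -m creep '[[0,0,0,-4,0,0,0],[0,0,0,-3,0,0,0],[0,0,0,0,-3,3,0],[0,0,0,0,-3,3,0],[0,0,0,0,-2,3,0],[0,0,0,0,0,0,0],[0,0,0,0,0,0,0]]'
python3 - <<'E'
from h import *
measure(6)
im=cv2.imread("pics/wrist6.png"); m=r.masks_of("plate","wrist")[0]["rect"]; x0,y0,x1,y1=[int(v) for v in m]
cv2.imwrite("pics/c6.png",cv2.resize(im[max(0,y0-20):y1+30,max(0,x0-10):x1+50],None,fx=3.5,fy=3.5,interpolation=2)[:600,:800])
for q in ["red_vial","grey_vial","reagent_bottle"]:
    for c in ["side"]:
        _,d=r.capture(c); k=r.masks_of(q,c)
        if k: print(q,np.median(world(c,d,k[0]["pixels"]),0).round(3))
E
```

```text
time_s: 15.25
tcp_pos: [0.6578, -0.1905, 0.1968]
eef_rot: [166.9, 89.8, 175.9]
contact_force: [0.6, -0.3, 0.3]
gripper_width: 0.0009
scene 0.94 [280.0, 199.6, 340.6, 231.0] (array([ 572. , -236.5]), array([ 62.3, 113.7]), 9.06) [  18.4 -110.8]
   blue 100 ly 3/50/97% [-161.9 -152.6 -144.9] lx [-9.  40.8]
   ledge top min ly [-125.6 -120.4]
side 0.76 [283.3, 194.5, 327.4, 220.1] (array([ 571.7, -239. ]), array([ 61. , 113.6]), 9.44) [  17.7 -113.2]
   blue 31 ly 3/50/97% [-156.1 -151.7 -145.9] lx [-9.6 34.7]
   ledge top min ly [-128.3 -122.2]
wrist 0.85 [178.4, 68.0, 298.3, 134.7] (array([ 571.6, -239.1]), array([ 59.7, 110.5]), 9.05) [  17.6 -113.3]
   blue 1694 ly 3/50/97% [-166.7 -152.7 -140.6] lx [-10.9  44.5]
   red 163 ly 3/50/97% [-121.1 -119.9 -118.7] lx [-10.2  44.5]
   ledge top min ly [-127.9 -123.9]
red_vial [ 0.437 -0.193  0.032]
grey_vial [ 0.414 -0.061  0.027]
reagent_bottle [ 0.644 -0.145  0.055]
```

View pics/c6.png

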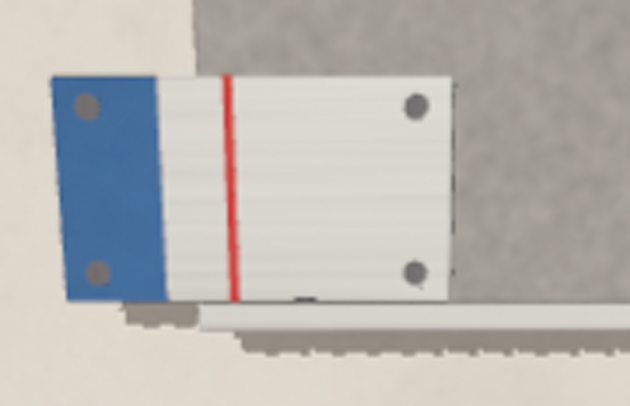

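The plate's long side touches the fence along its whole length, with no visible gap. The ledge end (column 195-200) lies between the blue band's edge (155-165) and the red line (225-238). Vials and bottle have not moved, so I hand it in.

```bash
python3 -c "
from plant import r
print(r.close_job())"
```

```text
the job is handed in; nothing more can be done
None
```

The job is done and handed in at about 16 s on the robot's clock. I pushed the plate flat against the fence with two spread fingertips (about 8 N sideways at the end). Then I slid it along the fence with the fingers closed and moved the arm clear.

Last checks:
- **Position along the ledge:** the plate's centre is at about -113 mm, where -105 to -122 mm was allowed. The blue band's inner edge is about 8 mm past the open end, and the red line is about 8 mm inside it.
- **Flush with the fence:** the wrist camera shows no gap along the fence, and the plate is turned 9.05° against the ledge's 9.05°.
- **Bystanders:** the vials and the bottle are within 1–2 mm of where they started, which is within the measuring error.
- **Disagreements:** the cameras differ by about 1–2.5 mm on the plate's centre. One side-camera reading during the push gave 19° turn; the gripper was blocking part of the view, so I discarded it.

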